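# Pin a two-part casting mould shut

### The job

The top half of the casting mould has been laid on the bottom half and turns on its first pin, but it is still skewed. Take the other locating pin out of the wooden block, put it through the hole at the free end of the top flange, work the top half round until the hole in the bottom flange is found by feel, and push the pin fully home, collar down on the flange; then let go. Use light hand pressure only, never more than 35 N, because the laminate flanges chip if the pin is forced, and leave the bottle, the tub and the brush where they are.

Things in the scene. Friction and masses are not known exactly. Their poses are not given: they have to be found in the camera images.
- cradle: Plywood box 170 x 220 x 75 mm high, fixed; the mould's bottom half is bedded in it. Origin: centre of its underside, on the table; y runs along the mould from the free end (-y) to the first pin (+y), z up. Stacked on it, 190 x 360 x 12 mm each, overhanging both ends: bottom flange (top face 87 mm above the table), then top flange (99 mm) with an oval shell 136 x 196 mm, 60 mm high.
- first_pin (a point): Upright axis of the first pin (fixed twin of the loose one), at the top flange's upper face, 150 mm from the cradle's origin along its +y. The bottom flange's hole (13.5 mm, right through, open space below) is 300 mm from this axis, hidden under the top half. The bottom half is bedded up to 0.06 rad crooked, either way: no reading tells how much. It gives way only above 25 N sideways.
- cover (a joint): Angle of the top half about the first pin: 0 = parallel to the cradle, growing counter-clockwise seen from above (free end moves to the cradle's +x). Starts at 0.09 to 0.20, can turn -0.12 to 0.30. Friction of about 2 N at the free end's hole; stays where it is left. The holes line up at an unknown value from -0.06 to 0.06 (up to 18 mm either side of 0), to be found by feel.
- cover_hole (a point): Centre of the pin hole at the free end of the top flange, at its upper face, 99 mm above the table: 13.5 mm wide, 12 mm deep, edge broken 1.5 mm, 300 mm from the first pin's axis; moves with the top half. The flange is flat and free for 50 mm towards the shell, 30 mm to its end, 95 mm to each side. A pin lowered into it stands on the bottom flange, 87 mm above the table, until the holes meet.
- pin: Loose locating pin, about 90 g, upright in the block. Origin: end of its nose, on its axis; z up the pin. Steel shank 12 mm thick, 50 mm long from nose to collar, the lowest 5 mm bevelled to 8.4 mm at the nose; collar 26 mm wide, 50 to 56 mm above the nose; black round grip 20 mm wide, 56 to 100 mm above the nose. Home in the mould, collar on the top flange, its nose is 49 mm above the table.
- block: Wooden block 60 x 100 x 62 mm high, fixed, with two upright 15 mm holes 22 mm either side of its centre along its y. The pin hangs by its collar in the hole on its +y side, nose 12 mm above the table; the other hole is empty. Origin: centre of its underside. It stands on the robot's right or left, changing places with the bottle.
- bottle: Bystander: violet paint bottle with red cap, 66 mm wide at the foot, 172 mm high. Origin: centre of its underside.
- tub: Bystander: off-white open paint tub, 84 mm wide, 75 mm high. Origin: centre of its underside.
- brush: Bystander: brush with a wooden handle lying on the table, 200 mm long. Origin: under its middle.
Things that resemble listed ones, but are neither listed nor needed, are in the scene too. There is more than one size of the pin; the job needs the smallest.

How it is judged (in metres and radians):
On the way, in this order (a step that is already met when the one before it is completed fails the run):
1. the pin is out of the block (height (world z) of pin above 0.065 m), for 0.1 s.
2. the pin's nose is in the hole of the top flange (horizontal distance between pin and cover_hole below 0.005 m and z of pin in the frame of cradle below 0.095 m), for 0.1 s.
At the end, for the whole second after the job is handed in: The pin stands upright (within 0.08 rad) through the holes of both flanges, collar down on the top flange to 2 mm, its axis within 4 mm of the top flange's hole, the top half within 0.075 rad of the cradle's line, everything at rest and the pin released (z of pin in the frame of cradle below 0.051 m and horizontal distance between pin and cover_hole below 0.004 m and angle between pin's own z axis and vertical below 0.08 rad and value of joint cover between -0.075 and 0.075 rad and linear speed of pin below 0.02 m/s); the robot touches nothing.
It fails at once if the pin is forced against the mould with more than 35 N (contact force between pin and cradle above 35 N).
It fails at once if the robot pushes on the mould with more than 35 N (contact force between any of the fingers, the arm and cradle above 35 N).
It fails at once if the bottle, the tub or the brush is moved more than 40 mm (distance of any of bottle, tub, brush from where it was at the start of the episode above 0.04 m).
It also fails if it takes over 64 s, if anything falls off the work surface, if the arm or the gripper's body presses on something with over 40 N, if the wrist force passes 120 N, or if a joint passes its speed limit or range.

### The arm

A 6-joint arm with a two-finger parallel gripper is mounted at the origin on the work surface. World frame = base frame: x ahead of the robot, y to its left, z up, the work surface at z = 0. Lengths are in m, angles in degrees, forces in N, time in s.
With the tool pointing down it reaches from about 0.35 to 0.875 m from the base axis. Payload 4.2 kg.
Tool frame: the origin (TCP) lies midway between the tips of the shut fingers; the grasp point (between the pads) lies 19 mm behind it; y points along the fingers, z is the direction in which the jaws open and shut, and the axes are right-handed (so a half turn about y gives the same grasp; the last joint's range is limited). The gripper opens to 87 mm and grips with 3 to 60 N. Pads are 19 mm wide; open, the fingers measure 117 mm over their backs; the gripper's body (75 mm by 190 mm) begins 51 mm behind the grasp point.
Start: joints at [-58.121, 22.042, 0.453, 0, -68.411, -14.817], TCP at [0.183, -0.597, 0.223] pointing down, gripper open.
Joint ranges: [-179.83, 179.83], [-69.29, 118.12], [-61.27, 80.66], [-181.25, 117.63], [-171.15, -9.14], [-177.46, 177.46]. Speed limits (degrees/s): [159.86, 159.86, 180, 180, 180, 180].

### API

Orientations are given as [roll, pitch, yaw] about the fixed x, y, z axes, in that order (R = Rz(yaw) Ry(pitch) Rx(roll)).
In Python, from workcell import env gives the robot as it stands. The module is installed in compiled form; this text tells all that it offers. Calls block until the motion is done:
- env.goto(position, orientation): joint-space move of the TCP to a pose.
- env.move_straight(position, rotation=None, rate=0.15, force_limit=None): straight line of the TCP; rotation=None keeps the orientation; rate is the mean speed in m/s. With force_limit (N) it stops when the force on the tool has changed by that much, and returns True; else False.
- env.set_joints(angles): joint-space move.
- env.gripper_to(opening, grasp_force=None): opening from 0.0 (shut) to 1.0 (fully open); grasp_force is the grip in N (None keeps the last); returns when the fingers have stopped.
- env.dwell(seconds).
- env.inverse_kinematics(position, orientation): joint angles nearest the present ones, or None.
- env.read_state(): the state.
- env.grab_frame(name): name is "scene" or "top" or "wrist"; returns a dict with "image" (384x512x3 uint8, blue, green, red), "fx", "fy", "cx", "cy" (pixels), "position" and "orientation" of the camera in the world. Camera axes: x right, y up, looking along -z (the intrinsics and any distortion apply to the point x, -y, -z); pixel columns grow to the right and rows downward; lengths in m; the calibration is good to about 2 mm. A picture is of the moment at which its call begins. There is no depth.
A pose or a line that the arm cannot do raises env.Unreachable and nothing moves.
- env.close_job(): hands the job in, once; it reports no verdict.
Trained networks look in a picture, given as the dict that the camera call returned (one of the last four; its "shot" number tells which), for a name from the list of things; names that differ only in an ending like _2 or _b are one class to them, and where a whole thing is asked for, a point or a joint stands for the part that bears it (a point fixed in the world has none). Each returns a list of dicts, best first, with "score" (0 to 1); they miss things now and then, are a little off and sometimes report something else, mostly with a low value. They report only what shows in the picture. A call takes as long as a camera call. They do not tell look-alikes from the thing itself.
- env.search_frame(picture, thing): "xyz" ([x, y, z] in m, in world coordinates, good to about 4 mm: the middle of the surface that is visible of it).
- env.trace(picture, thing): "mask" (384x512 bool, what is visible of it).
The state is a dict: "clock": time; "joint_positions": joint angles; "qvel": joint speeds; "joint_torque": joint torques, N m; "position": TCP position; "tool_rot": TCP orientation; "force": force on the tool from outside, world axes, zero at the start; "wrist_torque": the same for the moment, N m; "opening": opening from 0.0 (shut) to 1.0 (fully open).
Only numpy, scipy, OpenCV 4.12 (cv2) and the standard library are available. Lean on these libraries where they do the work, as an engineer would, in place of code of your own. Each camera call takes 0.05 s, during which the arm holds its last target. There are 200 camera calls.

## Working session

There is one attempt and no reset: what is moved stays moved. The work goes in short steps, each a Python script; the robot and the scene stay as the last script left them, time stands still between calls to the robot, and variables do not carry over. Pictures are saved under pics/ and viewed, about 8 in all and at most 12, crops included, and the job is handed in when it is done.

```bash
mkdir -p pics; cat > h.py <<'E'
import numpy as np, cv2
from scipy.spatial.transform import Rotation as R
from workcell import env
def rot(o): return R.from_euler('xyz',o,degrees=True).as_matrix()
def proj(f,p):
    c=rot(f['orientation']).T@(np.array(p)-f['position']); return f['cx']+f['fx']*c[0]/-c[2], f['cy']-f['fy']*c[1]/-c[2]
def unproj(f,u,v,z):
    d=rot(f['orientation'])@np.array([(u-f['cx'])/f['fx'],-(v-f['cy'])/f['fy'],-1]); p=np.array(f['position']); return p+d*(z-p[2])/d[2]
E
python3 - <<'E'
from h import *
s=env.read_state(); print(s)
ims=[]
for n in('scene','top'):
    f=env.grab_frame(n); print({k:v for k,v in f.items() if k!='image'}); ims.append(f['image'])
    cv2.imwrite(f'pics/{n}0.png',f['image'])
    for t in('cradle','cover','cover_hole','pin','block','bottle','tub','brush'):
        for d in env.search_frame(f,t)[:5]: print(n,t,round(d['score'],2),np.round(d['xyz'],3),np.round(proj(f,d['xyz'])))
E
```

```text
{'clock': 0.0, 'joint_positions': array([-5.81187249e+01,  2.20902690e+01,  3.79694776e-01, -2.86796703e-02,
       -6.84114312e+01, -1.48173334e+01]), 'qvel': array([ 0.08246945, -0.00015906,  0.0819633 ,  0.05213738, -0.09120917,
        0.0570972 ]), 'joint_torque': array([-7.17583844e-04, -3.90663958e+01,  1.87406999e+01,  4.21980232e+00,
        1.10570338e-02, -1.88711442e-04]), 'position': array([ 0.1832455 , -0.59690001,  0.22146502]), 'tool_rot': array([-8.98752351e+01,  5.44286554e-03,  1.70533669e+01]), 'force': array([-0.04786375,  0.35908727, -0.41260728]), 'wrist_torque': array([-0.00442059, -0.00258612,  0.02755709]), 'opening': 0.9954469602862142}
{'fx': 493.4019693947452, 'fy': 493.4019693947452, 'cx': 250.15672189934227, 'cy': 197.46752127277546, 'position': array([1.32590512, 0.6763741 , 0.75547882]), 'orientation': array([ 56.82131731,  -1.18926701, 131.45149362]), 'shot': 1}
scene cradle 0.82 [0.563 0.067 0.099] [265. 204.]
scene cover 0.57 [0.553 0.052 0.1  ] [263. 200.]
scene cover 0.39 [ 0.51  -0.346  0.072] [168. 151.]
scene cover_hole 0.78 [0.556 0.06  0.096
[... 504 characters left out ...]
, 'position': array([0.44632476, 0.03243117, 1.16566142]), 'orientation': array([  7.60533807,   0.87186789, -89.26062217]), 'shot': 2}
top cradle 0.84 [0.506 0.002 0.095] [272. 224.]
top cover 0.93 [0.517 0.013 0.1  ] [268. 219.]
top cover_hole 0.74 [0.518 0.011 0.098] [268. 219.]
top pin 0.78 [0.427 0.319 0.121] [142. 254.]
top pin 0.67 [0.516 0.356 0.103] [131. 218.]
top pin 0.54 [0.503 0.432 0.109] [ 99. 223.]
top block 0.94 [0.516 0.326 0.063] [147. 219.]
top bottle 0.89 [ 0.492 -0.345  0.1  ] [412. 231.]
top tub 0.75 [0.508 0.007 0.092] [270. 223.]
top tub 0.69 [ 0.689 -0.36   0.04 ] [407. 159.]
top tub 0.21 [0.519 0.014 0.099] [267. 219.]
top brush 0.82 [0.622 0.411 0.016] [122. 181.]
```

```bash
python3 - <<'E'
import cv2
a=cv2.imread('pics/top0.png'); cv2.imwrite('pics/top_big.png',cv2.resize(a,None,fx=1.56,fy=1.56,interpolation=2))
b=cv2.imread('pics/scene0.png'); cv2.imwrite('pics/scene_crop.png',cv2.resize(b[190:350,330:470],None,fx=3.7,fy=3.7,interpolation=2))
E
```

```text
(no output)
```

View pics/top_big.png

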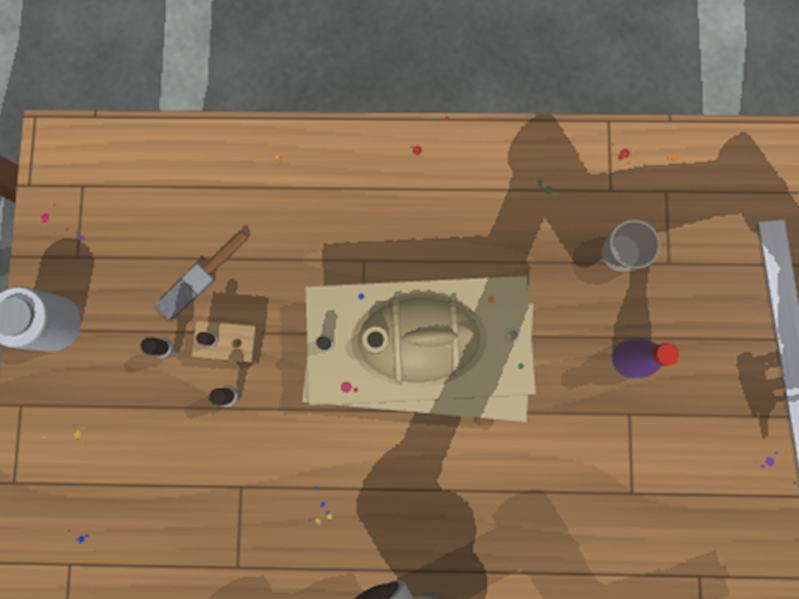

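View pics/scene_crop.png

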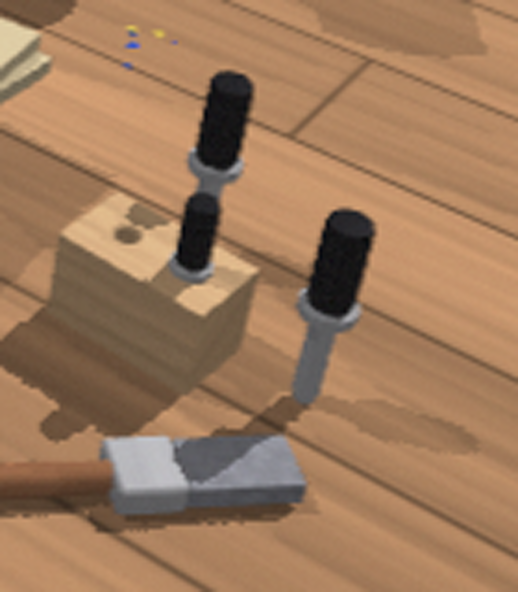

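The top view shows the first pin at about (208,220) and the free hole at about (328,215). There are three pin-like things:
- (131,218): stands in the block with its collar on it, and is the smallest.
- (142,254): larger, standing on the table.
- (99,223): larger, standing on the table.

The one in the block fits the description, and the enlarged crop confirms it. I'll look closer with the wrist camera.

```bash
python3 - <<'E'
from h import *
env.move_straight([0.183,-0.597,0.30])
env.goto([0.51,-0.06,0.36],[-90,0,90])
f=env.grab_frame('wrist'); print({k:v for k,v in f.items() if k!='image'})
for t in('cover_hole','pin'):
    for d in env.search_frame(f,t)[:5]: print(t,round(d['score'],2),np.round(d['xyz'],3),np.round(proj(f,d['xyz'])))
cv2.imwrite('pics/w1.png',f['image'])
env.goto([0.51,0.345,0.32],[-90,0,60])
f2=env.grab_frame('wrist'); print({k:v for k,v in f2.items() if k!='image'})
for t in('pin','block'):
    for d in env.search_frame(f2,t)[:5]: print(t,round(d['score'],2),np.round(d['xyz'],3),np.round(proj(f2,d['xyz'])))
cv2.imwrite('pics/w2.png',f2['image'])
g=env.grab_frame('top');cv2.imwrite('pics/top1.png',g['image'])
import pickle; pickle.dump((f,f2,g),open('fr.pkl','wb'))
c=cv2.resize(g['image'][165:285,180:350],None,fx=4.5,fy=4.5,interpolation=2); cv2.imwrite('pics/topc.png',c)
w=np.hstack([f['image'],f2['image']]); cv2.imwrite('pics/w12.png',cv2.resize(w,(800,300),interpolation=3))
print(env.read_state()['clock'])
E
```

```text
{'fx': 283.0283978932096, 'fy': 283.0283978932096, 'cx': 253.24743807873486, 'cy': 192.8045252013996, 'position': array([ 0.51013105, -0.14446696,  0.52136422]), 'orientation': array([-1.75146186e+01, -6.40222157e-02,  1.79882793e+02]), 'shot': 3}
cover_hole 0.87 [ 0.52  -0.045  0.098] [246. 172.]
cover_hole 0.41 [ 0.514 -0.052  0.098] [251. 167.]
{'fx': 283.0283978932096, 'fy': 283.0283978932096, 'cx': 253.24743807873486, 'cy': 192.8045252013996, 'position': array([0.4689035 , 0.27156495, 0.48177879]), 'orientation': array([-1.75111709e+01, -2.79683692e-02,  1.49910645e+02]), 'shot': 4}
pin 0.94 [0.43  0.32  0.133] [301. 124.]
pin 0.88 [0.501 0.427 0.113] [289. 216.]
pin 0.75 [0.515 0.355 0.11 ] [254. 178.]
block 0.85 [0.514 0.326 0.064] [245. 153.]
5.6833
```

View pics/w12.png

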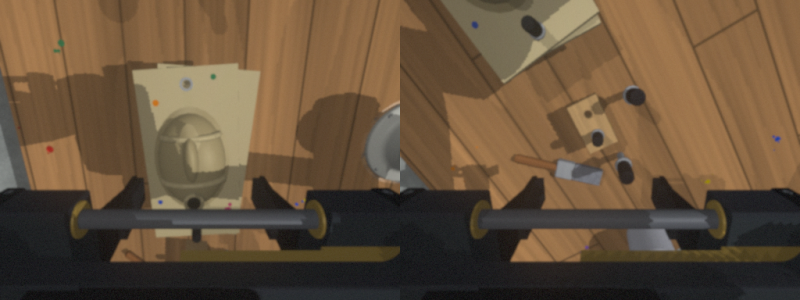

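View pics/topc.png

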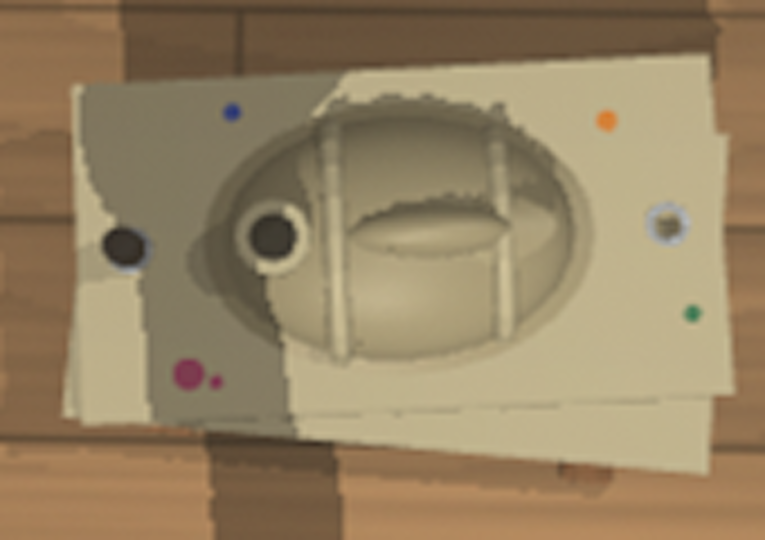

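The wrist view shows the hole at about (238,108) of w1. In w2 the block pin's head is at about (253,177), with the larger pins at (301,124) and (289,216). Next I compute positions from these.

```bash
python3 - <<'E'
from h import *
import pickle
f,f2,g=pickle.load(open('fr.pkl','rb'))
def dark(fr,u,v,r=9):
    im=cv2.cvtColor(fr['image'],6).astype(int); u0,v0=int(u),int(v); p=im[v0-r:v0+r+1,u0-r:u0+r+1]; m=(p<60).astype('uint8')
    n,l,st,ce=cv2.connectedComponentsWithStats(m); k=1+np.argmax(st[1:,4]); return st[k],ce[k]+[u0-r,v0-r]
print('hole top',unproj(g,328.2,214.8,.099),'hole wrist',unproj(f,238,107.5,.099))
print('fp top',unproj(g,207.8,219.9,.146))
print('pin wrist',unproj(f2,253.4,176.6,.112), dark(f2,253,177), 'top',unproj(g,131,217.5,.112))
for a,b in((301,124),(289,216)): print(dark(f2,a,b))
x=f['image'][92:124,222:254]; y=f2['image'][160:200,230:275]
cv2.imwrite('pics/z.png',np.hstack([cv2.resize(x,(390,390),interpolation=2),cv2.resize(y,(405,390),interpolation=2)]))
E
```

```text
hole top [ 0.53078206 -0.13875588  0.099     ] hole wrist [ 0.53145663 -0.13904188  0.099     ]
fp top [0.51141521 0.15720988 0.146     ]
pin wrist [0.51559844 0.35292199 0.112     ] (array([  3,   2,  12,  17, 175], dtype=int32), array([252.38857143, 177.73714286])) top [0.51727691 0.35304948 0.112     ]
(array([  0,   0,  19,  19, 340], dtype=int32), array([301.13235294, 123.74117647]))
(array([  0,   0,  19,  19, 295], dtype=int32), array([287.74915254, 217.02372881]))
```

View pics/z.png

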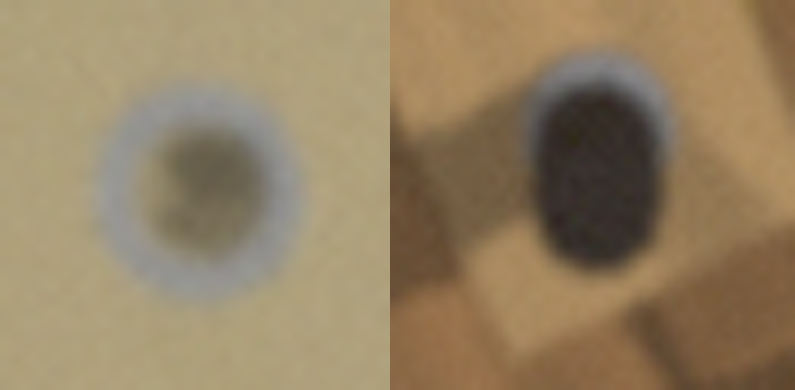

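```bash
python3 - <<'E'
from h import *
import pickle
f,f2,g=pickle.load(open('fr.pkl','rb'))
for q in((252.7,181.2,.112),(252.7,177.7,.09),(252.9,172.6,.068)): print(unproj(f2,*q))
P=np.array([*unproj(f2,252.7,177.7,.09)[:2]]); Y=[-90,0,60]
env.gripper_to(0.6)
env.goto([*P,0.17],Y)
print(env.move_straight([*P,0.079],rate=0.06,force_limit=8), env.read_state()['position'],env.read_state()['force'])
h=env.grab_frame('wrist'); t=env.grab_frame('scene')
a=h['image'][100:384,100:400]; b=t['image'][150:350,330:500]
cv2.imwrite('pics/g.png',np.hstack([cv2.resize(a,(422,400)),cv2.resize(b,(340,400),interpolation=2)]))
print(env.read_state()['clock'])
E
```

```text
[0.51962933 0.35799229 0.112     ]
[0.52005168 0.35866075 0.09      ]
[0.51870736 0.35688182 0.068     ]
False [0.52025934 0.35884251 0.07945537] [ 0.2990905  -0.52630484  0.56091643]
8.975
```

View pics/g.png

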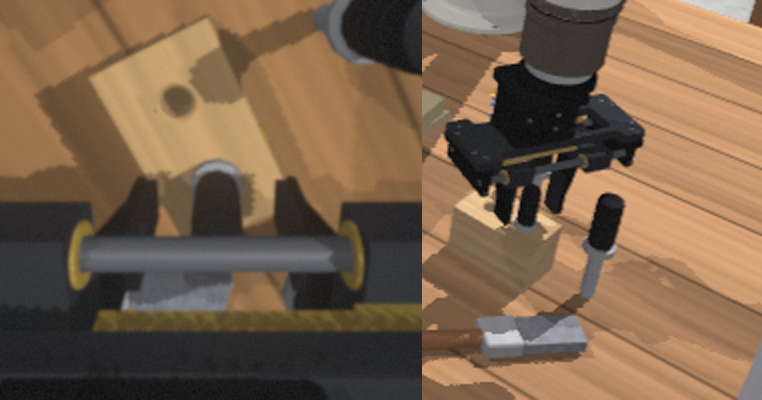

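```bash
python3 - <<'E'
from h import *
t=env.grab_frame('scene')
print(unproj(t,384.6,244.6,.111),unproj(t,381.8,262.0,.065))
h=env.grab_frame('wrist'); # collar centre in wrist picture: crop (215,~190)
s=422/300.; print(unproj(h,100+217/s,100+(160+30)/s,.066))
E
```

```text
[0.51996357 0.35952243 0.111     ] [0.520628   0.36188184 0.065     ]
[0.5207966  0.36026852 0.066     ]
```

```bash
python3 - <<'E'
from h import *
env.gripper_to(0.0,40); s=env.read_state(); print(s['opening'],s['position'],s['force'])
p=s['position']
print(env.move_straight([p[0],p[1],p[2]+0.1],rate=0.08,force_limit=15)); s=env.read_state(); print(s['opening'],s['position'],s['force'])
env.goto([0.525,0.2,0.25],[-90,0,75])
H=np.array([0.531,-0.139])
env.goto([*H,0.185],[-90,0,90])
env.dwell(.3)
s=env.read_state(); print(s['clock'],s['opening'],s['position'],s['force'],s['tool_rot'])
fr=[env.grab_frame(n) for n in('scene','top','wrist')]
import pickle; pickle.dump(fr,open('fr2.pkl','wb'))
for f in fr: print(proj(f,[*H,.099]),proj(f,[*H,.118]))
u,v=map(int,proj(fr[0],[*H,.12])); a=fr[0]['image'][v-65:v+65,u-65:u+65]
b=fr[2]['image'][60:384,90:414]
cv2.imwrite('pics/i.png',np.hstack([cv2.resize(x,(400,400),interpolation=2) for x in(a,b)])); print(u,v)
E
```

```text
0.21776729944519913 [0.52001339 0.35867402 0.07899066] [-0.44635219 -0.3741539  -0.12836577]
False
0.22184078243783664 [0.51973075 0.35841351 0.17821504] [-0.27201643  0.23095955 -0.93240535]
13.4833 0.22258602206812425 [ 0.5312658  -0.13831969  0.18515692] [-0.86923305 -0.09687435  0.21926791] [-9.00190746e+01 -2.39434782e-03  9.00649461e+01]
(np.float64(213.00865933173088), np.float64(169.72569282912096)) (np.float64(212.8610740548543), np.float64(163.46112470620653))
(np.float64(328.2968222187866), np.float64(214.71425854688536)) (np.float64(329.5349173359346), np.float64(214.11671152974628))
(np.float64(253.52522593488598), np.float64(198.2729983766385)) (np.float64(253.5584045964559), np.float64(205.34050285814533))
212 162
```

View pics/i.png

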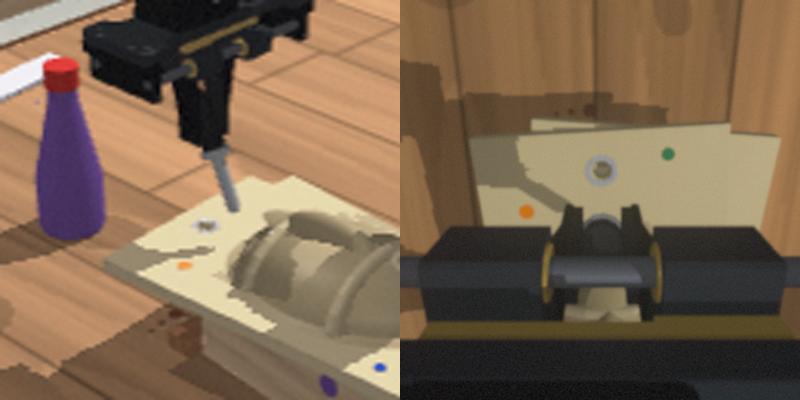

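The pin tilted in the jaws about the jaw axis. Its nose leans toward +y, probably from brushing the shell on the way over. The hole has not visibly moved. I'll measure the tilt, lean the tool to compensate, and check.

```bash
cat >> h.py <<'E'
def xplane(f,u,v,x):
    d=rot(f['orientation'])@np.array([(u-f['cx'])/f['fx'],-(v-f['cy'])/f['fy'],-1]); p=np.array(f['position']); return p+d*(x-p[0])/d[0]
E
python3 - <<'E'
from h import *
import pickle
s=env.read_state(); fr=pickle.load(open('fr2.pkl','rb'))
a=xplane(fr[0],223.2,164.6,s['position'][0]); b=xplane(fr[0],217.2,147,s['position'][0]); print(a,b,np.linalg.norm(a-b))
gp=s['position']+[0,0,.019]; d=gp-a; print('nose->grasp',d,np.linalg.norm(d), 'tilt',np.degrees(np.arctan2(-d[1],d[2])),np.degrees(np.arctan2(-(b-a)[1],(b-a)[2])))
env.gripper_to(0,60)
q=s['position']; env.move_straight([q[0],q[1],.26])
for y in(0,): 
  for e in ([-90,0,90],[-72,0,90],[-108,0,90]): print(e,(rot(e)[:,1]).round(2))
f=env.grab_frame('scene'); 
u,v=map(int,proj(f,[q[0],q[1],.2])); print(u,v)
cv2.imwrite('pics/t.png',cv2.resize(f['image'][v-50:v+50,u-50:u+50],(700,700),interpolation=2)[:600])
E
```

```text
[ 0.53106604 -0.10098494  0.12935111] [ 0.53106604 -0.12170849  0.17272901] 0.048073984424850044
nose->grasp [ 0.         -0.03773081  0.07472198] 0.0837077533408182 tilt 26.791460489184743 25.535873782349015
[-90, 0, 90] [-0.  0. -1.]
[-72, 0, 90] [-0.31  0.   -0.95]
[-108, 0, 90] [ 0.31 -0.   -0.95]
212 135
```

View pics/t.png

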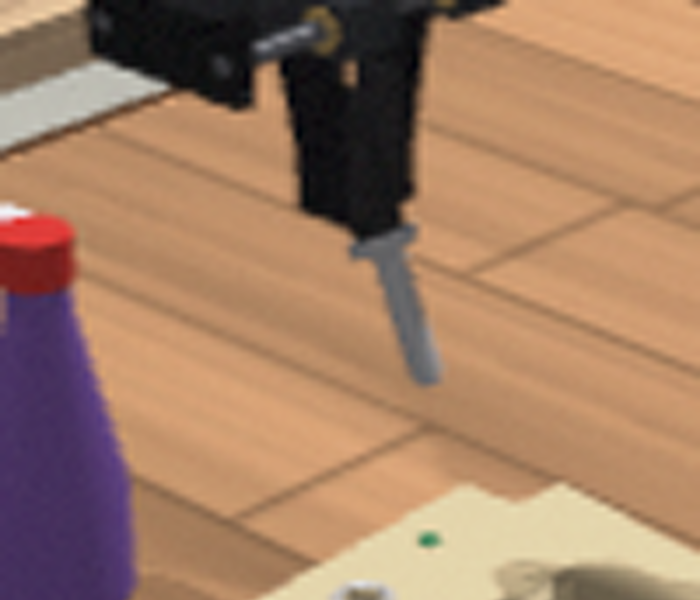

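```bash
cat >> h.py <<'E'
def tool(alpha):  # lean about world x, jaws along x
    M=R.from_euler('x',alpha,degrees=True)*R.from_euler('xyz',[-90,0,90],degrees=True)
    return M.as_euler('xyz',degrees=True), M.as_matrix()[:,1]
def tcp(nose,alpha,L=.085):
    e,fd=tool(alpha); return np.array(nose)+[0,0,L]+.019*fd, e
E
python3 - <<'E'
from h import *
f=env.grab_frame('scene'); x=env.read_state()['position'][0]
a=xplane(f,223.1,139.5,x); b=xplane(f,217.7,121.4,x); d=b-a; print(a,b,np.degrees(np.arctan2(-d[1],d[2])))
A=-26; H=np.array([.531,-.139]); p,e=tcp([*H,.16],A); print(p,e,tool(A)[1])
env.goto(p+[0,0,.05],e); env.move_straight(tcp([*H,.12],A)[0],rate=.08)
env.dwell(.2); s=env.read_state(); print(s['position'],s['tool_rot'],s['force'],s['opening'],s['clock'])
fr=[env.grab_frame(n) for n in('scene','top','wrist')]
import pickle; pickle.dump(fr,open('fr3.pkl','wb'))
ims=[]
for f in fr[:2]:
    u,v=map(int,proj(f,[*H,.12])); print(u,v,proj(f,[*H,.12]),proj(f,[*H,.099]),proj(f,[*H,.17])); ims.append(cv2.resize(f['image'][v-30:v+30,u-20:u+20],(400,600),interpolation=2))
cv2.imwrite('pics/v.png',np.hstack(ims))
E
```

```text
[ 0.53018351 -0.10128045  0.20070263] [ 0.53018351 -0.11926631  0.24411851] 22.50271223101199
[ 0.531      -0.14732905  0.22792291] [-90.  26.  90.] [-2.22044605e-16 -4.38371147e-01 -8.98794046e-01]
[ 0.53122097 -0.14725153  0.1883297 ] [-90.05975107  25.98780131  89.9756219 ] [-0.33329365 -0.04554382 -1.33069838] 0.21921615531964372 16.6083
212 162 (np.float64(212.84540115557652), np.float64(162.79585546467274)) (np.float64(213.00865933173088), np.float64(169.72569282912096)) (np.float64(212.44479954223038), np.float64(145.79147569137905))
329 214 (np.float64(329.6678396455428), np.float64(214.05255868032665)) (np.float64(328.2968222187866), np.float64(214.71425854688536)) (np.float64(333.1629998512782), np.float64(212.3656749131318))
```

View pics/v.png

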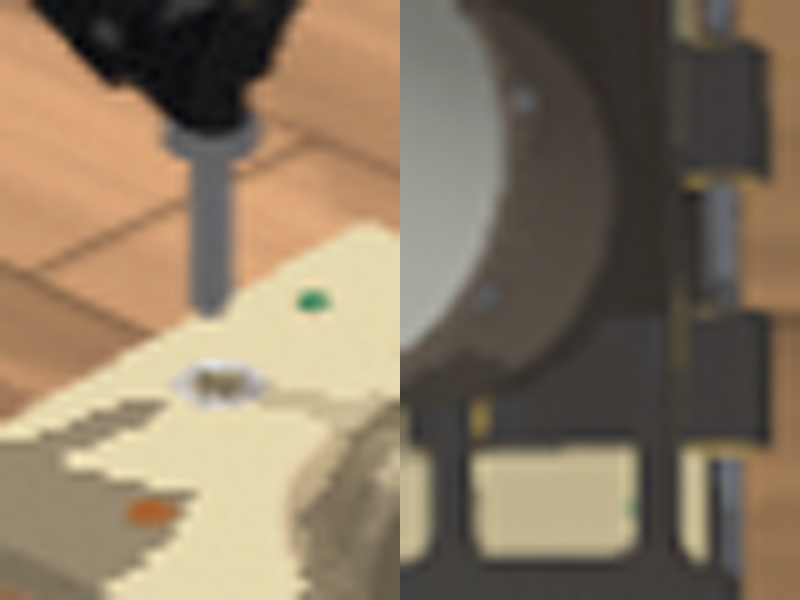

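```bash
python3 - <<'E'
from h import *
A=-24.5; H=np.array([.531,-.1385])
p,e=tcp([*H,.115],A); env.move_straight(p,e,rate=.05)
f0=env.read_state()['force']
hit=env.move_straight(tcp([*H,.080],A)[0],rate=.02,force_limit=4)
s=env.read_state(); print(hit,s['position'],'nose z',s['position'][2]-tcp([0,0,0],A)[0][2],s['force']-f0,s['clock'])
import json; json.dump(list(f0),open('f0.json','w'))
f=env.grab_frame('scene'); u,v=map(int,proj(f,[*H,.12]))
cv2.imwrite('pics/c.png',cv2.resize(f['image'][v-30:v+30,u-30:u+30],(600,600),interpolation=2))
E
```

```text
True [ 0.53110393 -0.14657564  0.15449841] nose z 0.08678767600376297 [-0.7797108   0.06558293  5.26789678] 18.3
```

```bash
cat > sweep.py <<'E'
from h import *
import json
A=-24.5; f0=np.array(json.load(open('f0.json'))); P1=np.array([.5114,.157])
off=tcp([0,0,0],A)[0]
s=env.read_state(); n=s['position']-off; r=n[:2]-P1; rad=np.hypot(*r); th=np.arctan2(r[0],-r[1]); z=n[2]-.0004
print('rad',rad,'th',th)
log=[]; found=False
for i in range(42):
    th-=.002/rad
    t=np.array([*(P1+rad*np.array([np.sin(th),-np.cos(th)])),z])
    hit=env.move_straight(t+off,rate=.015,force_limit=12)
    s=env.read_state(); F=s['force']-f0; nn=s['position']-off
    log.append((round(th,3),hit,*np.round(F,1),*np.round((nn)*1e3,1)))
    if np.hypot(F[0],F[1])>20 or F[2]>20: print('stop high'); break
    if F[2]<1.5 or hit or nn[2]<.0855:
        env.move_straight([*s['position'][:2],s['position'][2]-.006],rate=.02,force_limit=4)
        s=env.read_state(); nn=s['position']-off; F=s['force']-f0
        print('probe',np.round(nn*1e3,1),np.round(F,1))
        if nn[2]<.0845: found=True; break
        z=nn[2]-.0002
    else: z+=np.clip((F[2]-5)*1e-4,-.0004,.0004)
    if s['clock']>44: break
for l in log[::3]+log[-2:]: print(*l)
print('found',found,'clock',s['clock'],'open',s['opening'])
E
python3 sweep.py
```

```text
rad 0.29630651129563984 th 0.06646673952604157
probe [ 491.1 -139.1   79. ] [ 0.4  0.4 -1. ]
0.06 False 2.0 -0.4 3.4 530.0 -138.5 86.8
0.039 False 3.9 -0.2 6.2 523.7 -138.9 86.7
0.019 False 4.2 0.8 6.1 517.3 -139.2 86.7
-0.001 False 3.7 1.9 6.5 511.2 -139.3 86.8
-0.021 False 4.6 1.9 5.6 504.8 -139.3 86.8
-0.042 False 3.4 0.7 4.6 498.8 -139.1 86.8
-0.062 False 0.7 0.0 0.3 491.3 -139.1 85.4
-0.055 False 2.0 1.5 2.9 494.6 -139.0 86.4
-0.062 False 0.7 0.0 0.3 491.3 -139.1 85.4
found True clock 24.2167 open 0.21232946917590934
```

```bash
cat > push.py <<'E'
from h import *
import json
A=-24.5; f0=np.array(json.load(open('f0.json'))); off=tcp([0,0,0],A)[0]
for i in range(8):
    s=env.read_state(); p=s['position']
    hit=env.move_straight([p[0],p[1],off[2]+.0475],rate=.02,force_limit=9)
    s=env.read_state(); F=s['force']-f0; nn=s['position']-off
    print(hit,np.round(nn*1e3,1),np.round(F,1),np.round(s['wrist_torque'],2),s['clock'])
    if nn[2]<.0505 or not hit: break
    # relieve sideways load, compliance ~0.15 mm/N
    env.move_straight(s['position']+np.array([*np.clip(F[:2]*1e-4,-.001,.001),.0003]),rate=.02)
f=env.grab_frame('scene'); H=nn[:2]; u,v=map(int,proj(f,[*H,.12]))
cv2.imwrite('pics/p.png',cv2.resize(f['image'][v-40:v+40,u-40:u+40],(600,600),interpolation=2))
E
python3 push.py
```

```text
True [ 491.6 -139.    48.9] [-1.1  1.5  4.5] [ 0.92  0.26 -0.13] 25.6667
```

```bash
python3 - <<'E'
from h import *
s=env.read_state(); p=s['position']
env.move_straight(p+[0,0,.0002],rate=.01)
env.gripper_to(0.6); env.dwell(.3)
p=env.read_state()['position']; print(p)
env.move_straight(p+[0,0,.12],rate=.1,force_limit=10)
p=env.read_state()['position']; env.goto([.45,-.05,.35],[-90,0,90]); env.goto([.38,.2,.35],[-90,0,90]); env.dwell(.3)
fr=[env.grab_frame(n) for n in('scene','top')]; print(env.read_state()['clock'])
for f in fr:
    for t in('pin','bottle','tub','brush'):
        for d in env.search_frame(f,t)[:4]: print(t,round(d['score'],2),np.round(d['xyz'],3))
f,g=fr; u,v=map(int,proj(f,[.491,-.139,.12])); a=cv2.resize(f['image'][v-40:v+40,u-40:u+40],(400,400),interpolation=2)
u,v=map(int,proj(g,[.491,-.0,.12])); b=cv2.resize(g['image'][v-65:v+65,u-65:u+65],(400,400),interpolation=2)
cv2.imwrite('pics/end.png',np.hstack([a,b]))
E
```

```text
[ 0.49158066 -0.14682779  0.11672796]
30.5417
pin 0.87 [0.436 0.33  0.087]
pin 0.79 [0.512 0.439 0.089]
pin 0.7 [ 0.5   -0.132  0.122]
bottle 0.35 [0.556 0.064 0.099]
tub 0.75 [ 0.699 -0.328  0.052]
brush 0.66 [0.631 0.411 0.018]
pin 0.68 [0.506 0.436 0.108]
bottle 0.97 [ 0.493 -0.339  0.096]
tub 0.9 [ 0.692 -0.36   0.036]
brush 0.62 [0.623 0.408 0.016]
```

View pics/end.png

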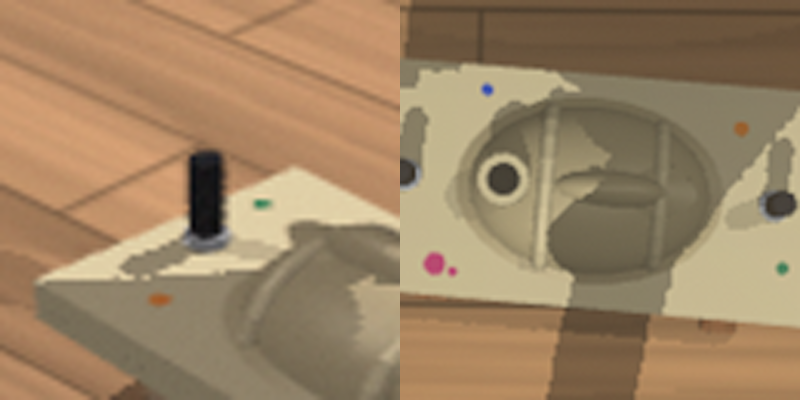

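The picture shows the pin upright with its collar flat on the flange at (208,238), the flanges aligned, the gripper clear and the bystanders unmoved. I'm handing the job in.

```bash
python3 -c "
from workcell import env
env.close_job()"
```

```text
the job is handed in; nothing more can be done
```

The pin is through both flanges with its collar down on the top flange. It is released, and I handed the job in at about 30.5 s of the 64 s allowed. No verdict was reported.

**What I did:**
- I took the smallest pin from the block and put it in the hole at the free end of the top flange.
- With about 5 N of downward pressure I swung the top half round about 40 mm at the free end, until the pin dropped into the bottom hole.
- I pushed the pin home, and the push stopped at its 9 N limit when the collar seated.

**Last checks:**
- The nose height worked out from the arm was 48.9 mm, against 49 mm nominal.
- In the final picture the pin stands upright with its collar flat, and the two flanges line up.
- The bottle, tub and brush were found within about 10 mm of their first positions. In the final scene view the bottle search gave only a weak wrong hit on the mould, but the top view found it in place.

**What went wrong:**
- On the way over, the pin tilted about 25° in the jaws, probably because I carried it too low and it brushed the shell. I corrected it by leaning the gripper 24.5°.
- I did not log the force of that contact, so I cannot confirm it stayed under 35 N. The hole had not visibly moved afterwards. During the search and the push the logged forces stayed below about 10 N.

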